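# Put the socket set back in its graded tray

### The job

Put the loose socket set back in its grey tray: each of the three standard hex sockets upright and fully home in the recess of its own size, and the extension bar lying in the two cradles. The tall deep socket and the plain piece of pipe are not part of this set: leave them, the padlock and the bolt where they are.

Things in the scene. Friction and masses are not known exactly. Their poses are not given: they have to be found in the camera images.
- socket_tray: Loose grey tray, 130 x 108 (all in mm), any yaw. Origin: centre of underside, z up. At y=+27 three bevelled round recesses in a block 20 high, floors at z=6: 26 wide at x=-46 (small), 35 at x=-9.5 (medium), 44 at x=+36 (large). Plate 6 high at y<-2 with U cradles at x=-31 and +31, centred on y=-33.5: seats z=18, 32 between prongs, prong tops z=32. The bar lies in both, along x, either way round
- socket_small: The small standard hex socket, bright steel, 18 mm across and 36 mm tall, standing mouth up. Origin at the centre of its underside, z up along its axis; solid to the gripper, held round its outside.
- socket_medium: The medium standard hex socket, bright steel, 27 mm across and 40 mm tall, standing mouth up. Origin at the centre of its underside, z up along its axis; solid to the gripper, held round its outside.
- socket_large: The large standard hex socket, bright steel, 36 mm across and 46 mm tall, standing mouth up. Origin at the centre of its underside, z up along its axis; solid to the gripper, held round its outside.
- extension_bar: The extension bar, bright steel, 107 mm long, lying on a flat of its hexagonal collars. Origin on its axis at its middle, 9 mm above what it rests on; x along the bar. Round shaft 11 mm thick from x = -22 to +20 mm; collars 18 mm across the flats at x = -53 to -22 and +20 to +42 mm; then a 9.5 mm square drive to x = +54 mm.
- socket_deep: The deep hex socket, bright steel, as wide as the medium one (27 mm) but 66 mm tall, standing mouth up. It belongs to another set. Origin at the centre of its underside.
- pipe_piece: A cut piece of plain dark steel pipe, as wide as the large socket (36 mm), 44 mm tall, wall 2.5 mm, round bore right through, no hexagon. Not a socket. Origin at the centre of its underside.
- padlock_b: An old brass padlock lying flat at the front of the bench by the vice, 67 x 40 x 18 mm, a bystander. Origin at the centre of its underside.
- hex_bolt: A hex bolt standing on its head behind the vice, 17 mm across and 61 mm tall, a bystander. Origin at the centre of its underside.
Things that resemble listed ones, but are neither listed nor needed, are in the scene too. What is shaped like the socket_large but yellow is not meant.

How it is judged (in metres and radians):
At the end, for the whole second after the job is handed in: Each socket stands upright (0.12 rad) on the floor of its own recess (4 mm in height, 8 mm of its centre in x and y), the bar lies in both cradles (12 mm along, 10 across, 5 in height, 0.2 rad), all at rest, tray flat; deep socket, pipe, padlock and bolt within 25 mm of their starts (x of socket_small in the frame of socket_tray between -0.054 and -0.038 m and y of socket_small in the frame of socket_tray between 0.019 and 0.035 m and z of socket_small in the frame of socket_tray between 0.002 and 0.01 m and angle between each of socket_small, socket_medium, socket_large's own z axis and vertical below 0.12 rad and linear speed of each of socket_small, socket_medium, socket_large, extension_bar below 0.02 m/s and x of socket_medium in the frame of socket_tray between -0.0175 and -0.0015 m and y of socket_medium in the frame of socket_tray between 0.019 and 0.035 m and z of socket_medium in the frame of socket_tray between 0.002 and 0.01 m and x of socket_large in the frame of socket_tray between 0.028 and 0.044 m and y of socket_large in the frame of socket_tray between 0.019 and 0.035 m and z of socket_large in the frame of socket_tray between 0.002 and 0.01 m and x of extension_bar in the frame of socket_tray between -0.012 and 0.012 m and y of extension_bar in the frame of socket_tray between -0.0435 and -0.0235 m and z of extension_bar in the frame of socket_tray between 0.022 and 0.032 m and angle between the x axis of extension_bar and the x axis of socket_tray, either way round below 0.2 rad and angle between socket_tray's own z axis and vertical below 0.05 rad and distance of each of socket_deep, pipe_piece, padlock_b, hex_bolt from where it was at the start of the episode below 0.025 m); the robot touches nothing.
It fails at once if the deep socket is moved by more than 25 mm (distance of socket_deep from where it was at the start of the episode above 0.025 m).
It fails at once if the piece of pipe is moved by more than 25 mm (distance of pipe_piece from where it was at the start of the episode above 0.025 m).
It fails at once if the padlock is moved by more than 25 mm (distance of padlock_b from where it was at the start of the episode above 0.025 m).
It fails at once if the bolt is moved by more than 25 mm (distance of hex_bolt from where it was at the start of the episode above 0.025 m).
It also fails if it takes over 106 s, if anything falls off the work surface, if the arm or the gripper's body presses on something with over 40 N, if the wrist force passes 120 N, or if a joint passes its speed limit or range.

### The arm

A 6-joint arm with a two-finger parallel gripper is mounted at the origin on a cart in front of the work surface, level with it; the furniture and walls round the work are solid. World frame = base frame: x ahead of the robot, y to its left, z up, the work surface at z = 0. Lengths are in mm, angles in rad, forces in N, time in s.
With the tool pointing down it reaches from about 350 to 975 mm from the base axis. Payload 7.1 kg.
Tool frame: the origin (TCP) lies on the front face of the gripper's body, between the roots of the fingers; the fingertips stand 80 mm ahead of it and the grasp point (between the pads) lies 61 mm ahead of it (env.tips_ahead is the distance from the TCP to the fingertips, in mm); z points along the fingers, y is the line along which they close (so a half turn about z gives the same grasp; the last joint's range is limited). The gripper opens to 88 mm and grips with 3 to 60 N. Pads are 20 mm wide; open, the fingers measure 115 mm over their backs; the gripper's body (75 mm by 178 mm) begins 61 mm behind the grasp point.
Start: joints at [-1.35, 0.423, 1.63, -0, 1.089, -0.019], TCP at [148.462, -607.095, 302.675] pointing down, gripper open.
Joint ranges: [-3, 3], [-0.9, 2.11], [0.09, 2.58], [-1.31, 4.45], [0.11, 2.69], [-2.54, 2.54]. Speed limits (rad/s): [2.39, 2.39, 3.01, 3.14, 3.14, 3.14].

### API

Orientations are given as a unit quaternion [x, y, z, w].
In Python, from station import env, set_gripper, viewer, workorder gives the robot as it stands. Calls block until the motion is done:
- env.reach(position, orientation): joint-space move of the TCP to a pose.
- env.move_l(position, rot=None, rate=150, f_stop=None): straight line of the TCP; rot=None keeps the orientation; rate is the mean speed in mm/s. With f_stop (N) it stops when the force on the tool has changed by that much, and returns True; else False.
- env.move_joints(angles): joint-space move.
- set_gripper(opening): finger opening in mm; the grip force is fixed at half the most; returns when the fingers have stopped.
- env.hold(seconds).
- env.ik(position, orientation): joint angles nearest the present ones, or None.
- env.read_state(): the state.
- viewer.camera(name): name is "scene" or "top" or "wrist"; returns the picture (384x512x3 uint8, blue, green, red); there is no depth.
- viewer.camera_params(name): a dict with "fx", "fy", "cx", "cy" (pixels), "pose" (4x4, takes a point from camera to world coordinates); the wrist camera has in their place "tool_from_camera" (4x4, takes a point from camera to tool coordinates, whose origin is the TCP and whose axes are the flange's). Camera axes: x right, y up, looking along -z (the intrinsics and any distortion apply to the point x, -y, -z); pixel columns grow to the right and rows downward; lengths in mm; the calibration is good to about 2 mm. A picture is of the moment at which its call begins: read the wrist's pose just before it. camera_params takes no time and is no camera call.
A pose or a line that the arm cannot do raises env.IKError and nothing moves.
- workorder.sign_off(): hands the job in; it is judged then, once.
The state is a dict: "time_s": time; "qpos": joint angles; "dq": joint speeds; "tau": joint torques, N m; "tool_pos": TCP position; "orientation": TCP orientation; "force": force on the tool from outside, world axes, zero at the start; "wrist_torque": the same for the moment, N m; "width": finger opening in mm; "grip_force": force on a finger pad.
Only numpy, scipy, OpenCV 4.12 (cv2) and the standard library are available. Lean on these libraries where they do the work, as an engineer would, in place of code of your own. Each camera call takes 0.05 s, during which the arm holds its last target. There are 200 camera calls.

## Working session

There is one attempt and no reset: what is moved stays moved. The work goes in short steps, each a Python script; the robot and the scene stay as the last script left them, time stands still between calls to the robot, and variables do not carry over. Pictures are saved under pics/ and viewed, at most 14 in all, crops included, and the job is handed in when it is done.

```bash
mkdir -p pics; ls; python3 - <<'E'
from station import env, set_gripper, viewer, workorder
import cv2, numpy as np
for n in("scene","top"):
    im=viewer.camera(n); cv2.imwrite(f"pics/{n}0.png",im)
    p=viewer.camera_params(n); print(n,{k:(np.round(v,3).tolist()) for k,v in p.items() if k!='name'})
print(viewer.camera_params("wrist"))
a=cv2.imread("pics/top0.png"); cv2.imwrite("pics/top0b.png",cv2.resize(a,(800,600),interpolation=cv2.INTER_CUBIC))
a=cv2.imread("pics/scene0.png"); cv2.imwrite("pics/scene0b.png",cv2.resize(a,(800,600),interpolation=cv2.INTER_CUBIC))
E
```

```text
pics
scene {'fx': 476.409, 'fy': 476.409, 'cx': 258.01, 'cy': 189.638, 'pose': [[-0.73, 0.475, -0.493, 50.417], [-0.684, -0.507, 0.525, 615.025], [-0.001, 0.72, 0.694, 682.605], [0.0, 0.0, 0.0, 1.0]]}
top {'fx': 465.233, 'fy': 465.233, 'cx': 257.328, 'cy': 183.055, 'pose': [[0.014, 0.988, -0.153, 369.663], [-1.0, 0.018, 0.024, 128.673], [0.027, 0.153, 0.988, 1193.361], [0.0, 0.0, 0.0, 1.0]]}
{'fx': 296.0875773655698, 'fy': 296.0875773655698, 'cx': 252.2041182749334, 'cy': 188.5596412446322, 'tool_from_camera': array([[-3.60155434e-04,  9.59036006e-01,  2.83283972e-01,
         7.66723113e+01],
       [ 9.99999831e-01,  2.15889491e-04,  5.40480905e-04,
        -6.03127591e-01],
       [ 4.57182616e-04,  2.83284119e-01, -9.59035922e-01,
        -8.14353925e+01],
       [ 0.00000000e+00,  0.00000000e+00,  0.00000000e+00,
         1.00000000e+00]])}
```

View pics/top0b.png

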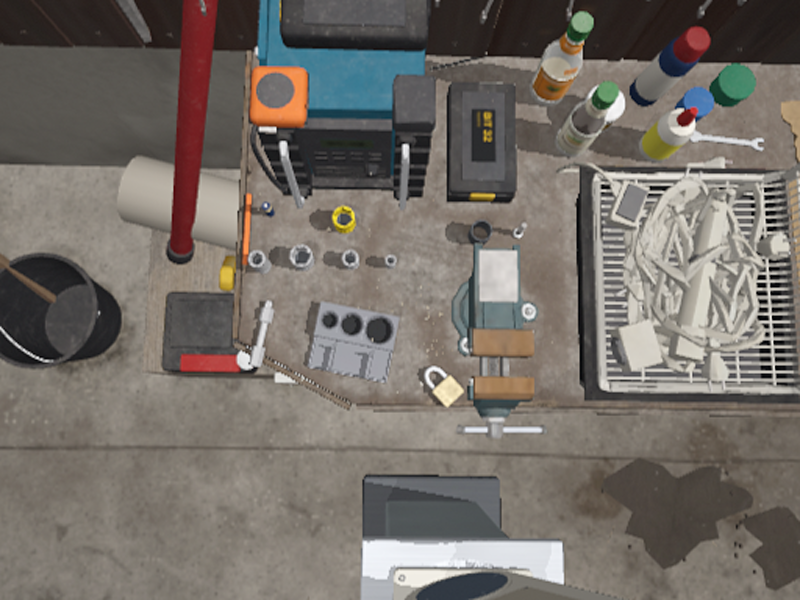

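View pics/scene0b.png

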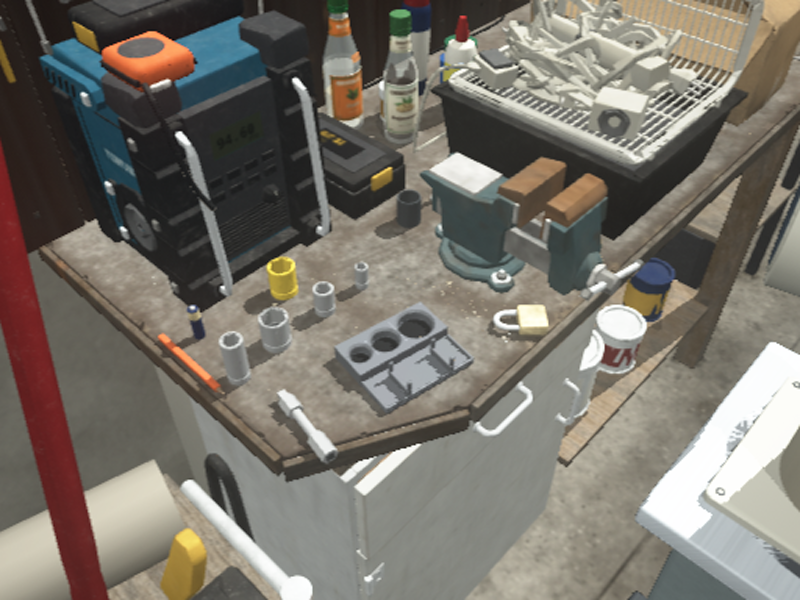

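The top view (800×600 px) shows these items:
- **Row of bright sockets:** deep (258,260), large (300,257), medium (350,259), small (391,261).
- **Yellow decoy:** (343,219).
- **Pipe and bolt:** dark pipe (480,231), bolt (520,230).
- **Tray and padlock:** tray (353,342) with the small recess at its left, padlock (443,385).
- **Bar:** about (264,325), at the bench's cut corner.

The scene view confirms that the leftmost socket is tall, so it is the deep one.

```bash
cat > h.py <<'E'
from station import env, set_gripper, viewer, workorder
import cv2, numpy as np
from scipy.spatial.transform import Rotation as R
def ray(P,pose,u,v):
    d=np.array([(u-P["cx"])/P["fx"],-(v-P["cy"])/P["fy"],-1.]); return pose[:3,3],pose[:3,:3]@d
def onz(P,pose,u,v,z):
    o,d=ray(P,pose,u,v); return o+d*(z-o[2])/d[2]
def proj(P,pose,X):
    c=(np.atleast_2d(X)-pose[:3,3])@pose[:3,:3]
    return np.c_[P["cx"]-P["fx"]*c[:,0]/c[:,2],P["cy"]+P["fy"]*c[:,1]/c[:,2]]
def wpose():
    s=env.read_state(); T=np.eye(4); T[:3,:3]=R.from_quat(s["orientation"]).as_matrix(); T[:3,3]=s["tool_pos"]
    return T@viewer.camera_params("wrist")["tool_from_camera"]
def down(yaw): # tool y axis (closing line) at angle yaw from world y ; z down
    return (R.from_euler('z',yaw)*R.from_quat(Q0)).as_quat()
Q0=[1.,0,0,0]
E
python3 - <<'E'
from h import *
np.set_printoptions(precision=1,suppress=True)
P=viewer.camera_params("top")
for n,u,v,z in [("deep",258,260,66),("large",300,257,46),("med",350,259,40),("small",391,261,36),("yellow",343,219,46),("pipe",480,231,44),("bolt",520,230,61),("tray",353,342,10),("padlock",443,385,9),("bar1",267,303,9),("bar2",259,345,9),("orange",248,230,5),("tr",397,312,20),("vice",497,275,100),('blackbox',300,205,30),('bluebot',266,209,20)]:
    print(n,onz(P,P["pose"],u*.64,v*.64,z))
s=env.read_state(); print(s["orientation"], R.from_quat(s["orientation"]).as_matrix(), env.tips_ahead)
E
```

```text
deep [581.8 328.1  66. ]
large [591.7 265.   46. ]
med [591.1 185.2  40. ]
small [589.9 119.1  36. ]
yellow [655.6 197.9  46. ]
pipe [640.7 -24.6  44. ]
bolt [639.7 -86.6  61. ]
tray [459.7 178.4  10. ]
padlock [392.6  31.4   9. ]
bar1 [521.3 320.4   9. ]
bar2 [452.5 330.4   9. ]
orange [643.7 357.7   5. ]
tr [508.9 107.8  20. ]
vice [559.  -43.1 100. ]
blackbox [681.7 270.   30. ]
bluebot [676.4 326.9  20. ]
[ 1.   0.1 -0.  -0. ] [[ 1.   0.2 -0. ]
 [ 0.2 -1.   0. ]
 [ 0.  -0.  -1. ]] 80.0
```

```bash
python3 - <<'E'
from h import *
np.set_printoptions(precision=2,suppress=True)
p=env.read_state()["tool_pos"]
try: env.move_l([p[0],p[1],430],rate=300)
except env.IKError as e: print("x",e)
env.reach([500,230,430],down(0))
env.move_l([500,230,330],rate=300)
T=wpose(); im=viewer.camera("wrist"); cv2.imwrite("pics/w1.png",im); np.save("w1.npy",T)
cv2.imwrite("pics/w1b.png",cv2.resize(im,(800,600),interpolation=cv2.INTER_CUBIC))
s=env.read_state(); print(s["time_s"],s["qpos"],s["tool_pos"])
E
```

```text
4.3833 [ 0.41  0.28  1.77 -0.    1.09  1.98] [501.09 230.22 331.68]
```

View pics/w1b.png

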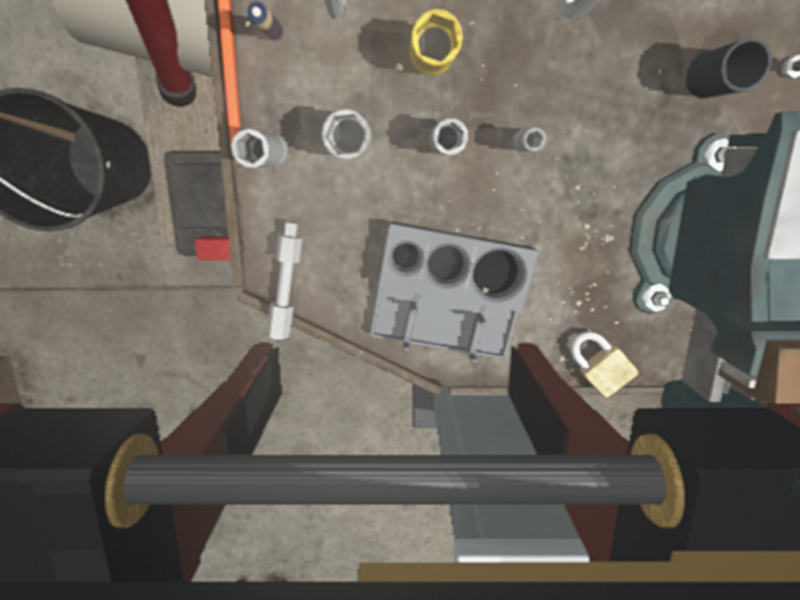

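The wrist view (800×600) shows deep (252,148) with its side visible, large (347,134), medium (450,136), small (533,139) and the yellow decoy (437,42). The bar runs from (291,225) to (280,338). The tray recesses are at (407,257), (447,265) and (498,273), and the cradles are on the robot side. Next I'll take a view from the opposite yaw, so that averaging the two cancels the calibration bias.

```bash
python3 - <<'E'
from h import *
np.set_printoptions(precision=1,suppress=True)
env.reach([590,230,330],down(np.pi))
T=wpose(); im=viewer.camera("wrist"); cv2.imwrite("pics/w2.png",im); np.save("w2.npy",T)
a=cv2.imread("pics/w1.png")[62:220,140:350]
cv2.imwrite("pics/w1c.png",cv2.resize(a,None,fx=3.8,fy=3.8,interpolation=cv2.INTER_CUBIC))
cv2.imwrite("pics/w2b.png",cv2.resize(im,(800,600),interpolation=cv2.INTER_CUBIC))
print(env.read_state()["time_s"],env.read_state()["qpos"])
# generator handle
A=viewer.camera_params("top");B=viewer.camera_params("scene")
for (u,v),(p,q) in [((300,205),(225,292)),((404,203),(324,236)),((285,143),(180,135))]:
    o1,d1=ray(A,A["pose"],u*.64,v*.64);o2,d2=ray(B,B["pose"],p*.64,q*.64)
    s=np.linalg.lstsq(np.c_[d1,-d2],o2-o1,rcond=None)[0]; print(o1+d1*s[0],o2+d2*s[1])
E
```

```text
7.125 [ 0.4  0.4  1.6  0.   1.1 -1.2]
[681.6 269.9  30.5] [683.  271.4  31.1]
[693.1  98.8  14.3] [690.5  96.5  13.7]
[709.5 267.  246.6] [709.7 267.2 246.7]
```

View pics/w1c.png

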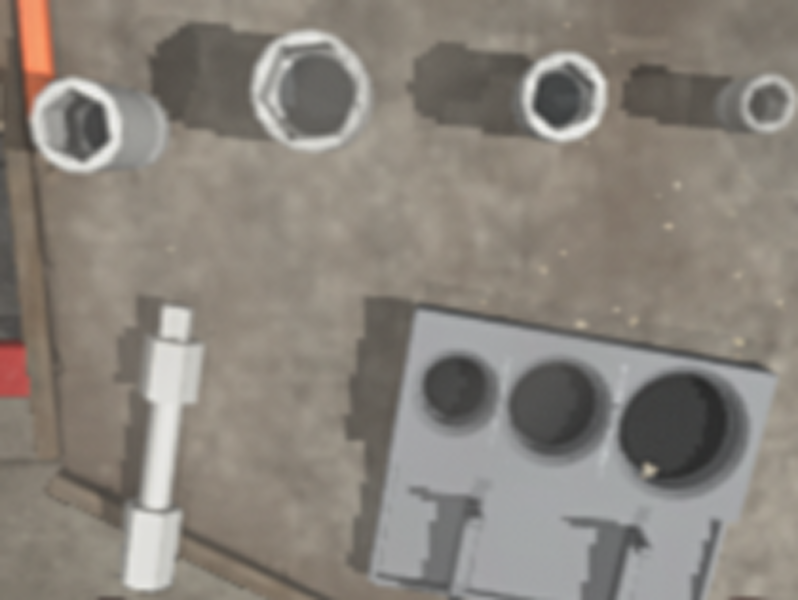

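View pics/w2b.png

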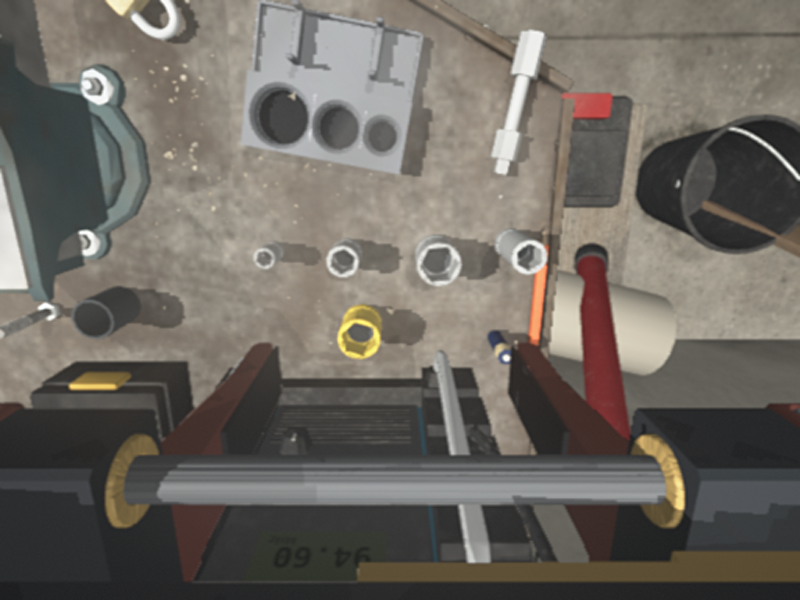

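The outsides are round, which leaves about 4 mm of radial clearance. In the crop, large is at (311,92), medium (564,96) and small (769,102). All three are bright, short hex sockets; the tall leaning one at (78,125) is deep. Second view: large (439,260), medium (343,258), small (264,256), recesses (281,116), (336,125) and (382,133).

```bash
python3 - <<'E'
from h import *
import json
np.set_printoptions(precision=1,suppress=True)
P=viewer.camera_params("wrist");T1=np.load("w1.npy");T2=np.load("w2.npy")
c1=lambda U,V:((U+.5)/3.8-.5+140,(V+.5)/3.8-.5+62)
c2=lambda U,V:((U+.5)*.64-.5,(V+.5)*.64-.5)
D={"large":((311,92),(439,260),46),"medium":((564,96),(343,258),40),"small":((769,102),(264,256),36),
"rs":((459,392),(382,133),20),"rm":((560,411),(336,125),20),"rl":((684,433),(281,116),20),
"b1":((176,306),(502,172),13),"b2":((146,588),(532,32),12)}
S={}
for n,(a,b,z) in D.items():
    p=onz(P,T1,*c1(*a),z);q=onz(P,T2,*c2(*b),z);S[n]=((p+q)/2).tolist();print(n,p,q,(p+q)/2)
v=np.array(S["rl"])-S["rs"];print("recess d",np.linalg.norm(v),"yaw",np.arctan2(v[1],v[0]), np.array(S["rm"])-S["rs"])
b=np.array(S["b1"])-S["b2"];print("bar",np.linalg.norm(b),np.arctan2(b[1],b[0]))
json.dump(S,open("s.json","w"))
E
```

```text
large [594.  266.2  46. ] [589.8 266.5  46. ] [591.9 266.3  46. ]
medium [593.  187.6  40. ] [589.3 188.5  40. ] [591.2 188.1  40. ]
small [591.3 122.2  36. ] [588.4 122.8  36. ] [589.9 122.5  36. ]
rs [494.5 219.3  20. ] [491.7 220.7  20. ] [493.1 220.   20. ]
rm [487.6 183.2  20. ] [485.7 184.1  20. ] [486.6 183.7  20. ]
rl [479.5 138.5  20. ] [478.9 140.8  20. ] [479.2 139.7  20. ]
b1 [524.  319.3  13. ] [522.2 320.3  13. ] [523.1 319.8  13. ]
b2 [416.8 337.8  12. ] [417.8 336.8  12. ] [417.3 337.3  12. ]
recess d 81.51399556254927 yaw -1.7422023487787872 [ -6.5 -36.3   0. ]
bar 107.24702985038974 -0.16429534259250045
```

```bash
cat >> h.py <<'E'
import json
S={k:np.array(v) for k,v in json.load(open("s.json")).items()}
TY=-1.742; CARRY=195
def pick(n,d,h=36):
    x,y=S[n][:2]; set_gripper(d+18)
    env.reach([x,y,CARRY],down(np.pi)); env.move_l([x,y,61+h],rate=120,f_stop=20)
    set_gripper(0); s=env.read_state(); print(n,"w",s["width"],"gf",s["grip_force"],s["tool_pos"])
    env.move_l([x,y,CARRY],rate=200); print(" lifted w",env.read_state()["width"])
def place(r,d,h=36):
    x,y=S[r][:2]; env.reach([x,y,CARRY],down(TY+np.pi)); env.move_l([x,y,135],rate=150)
    hit=env.move_l([x,y,61+h+6.5],rate=50,f_stop=12); s=env.read_state(); print(" hit",hit,s["tool_pos"],s["force"])
    return hit
E
python3 - <<'E'
from h import *
np.set_printoptions(precision=1,suppress=True)
env.move_l([590,230,250],rate=250)
pick("large",36); hit=place("rl",36)
if not hit or env.read_state()["tool_pos"][2]<107:
    set_gripper(54); p=env.read_state()["tool_pos"]; env.move_l([p[0],p[1],CARRY],rate=200)
im=viewer.camera("wrist"); cv2.imwrite("pics/a1.png",im); print(env.read_state()["time_s"])
E
```

```text
large w 35.352827295134674 gf 30.000864565372467 [592.2 266.5  97.7]
 lifted w 35.573231287960255
 hit True [478.8 139.6 103.4] [-0.8  0.5  5.4]
14.475
```

View pics/a1.png

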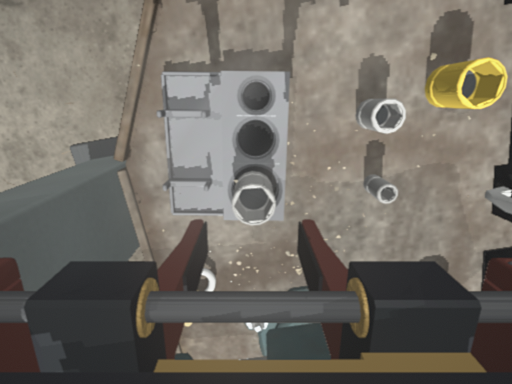

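The picture shows the large socket seated in its recess at (254,198), with the medium (256,138) and small (256,95) recesses free and the tray undisturbed. Medium and small are next.

```bash
python3 - <<'E'
from h import *
np.set_printoptions(precision=1,suppress=True)
for n,r,d in(("medium","rm",27),("small","rs",18)):
    pick(n,d); hit=place(r,d)
    if hit and env.read_state()["tool_pos"][2]>107: print("STOP"); break
    set_gripper(d+18); p=env.read_state()["tool_pos"]; env.move_l([p[0],p[1],CARRY],rate=200)
im=viewer.camera("wrist"); cv2.imwrite("pics/a2.png",im); print(env.read_state()["time_s"])
E
```

```text
medium w 26.210170594809984 gf 30.001100599765778 [591.5 188.1  97.7]
 lifted w 26.513243599730625
 hit True [486.2 183.6 103.4] [0.  0.7 4.4]
small w 17.51236554738876 gf 29.980923235416412 [590.3 122.6  97.6]
 lifted w 17.401653318019758
 hit True [492.5 219.9 103.4] [-1.8 -0.   6.3]
30.4667
```

View pics/a2.png

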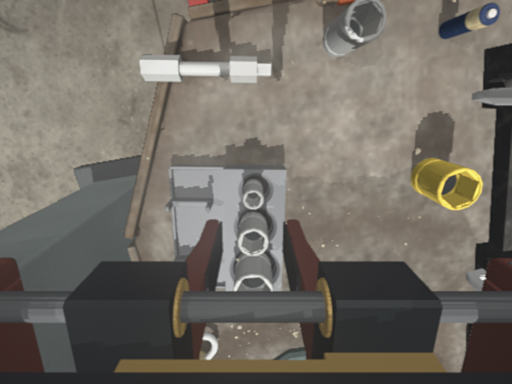

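All three sockets are seated: (252,195), (253,238) and (253,270). The bar lies at (205,68) with its shaft in the middle. Now I'll move the bar.

```bash
python3 - <<'E'
from h import *
np.set_printoptions(precision=1,suppress=True)
b=(S["b1"]+S["b2"])/2; x,y=b[:2]; by=-0.164
c,s=np.cos(TY),np.sin(TY); M=np.array([[c,-s],[s,c]])
o=np.mean([S[k][:2]-M@[tx,27] for k,tx in(("rs",-46),("rm",-9.5),("rl",36))],axis=0)
t=o+M@[0,-33.5]; print("bar",x,y,"tray",o,"target",t)
set_gripper(40); env.reach([x,y,CARRY],down(by+np.pi)); env.move_l([x,y,110],rate=150)
hit=env.move_l([x,y,82.5],rate=50,f_stop=12); z=env.read_state()["tool_pos"][2]; print(hit,z)
if not hit:
    set_gripper(0); z=env.read_state()["tool_pos"][2]; print("w",env.read_state()["width"])
    env.move_l([x,y,CARRY],rate=150); print("w",env.read_state()["width"])
    env.reach([*t,CARRY],down(TY+np.pi)); env.move_l([*t,130],rate=150)
    print(env.move_l([*t,z+17.5],rate=40,f_stop=10),z,env.read_state()["tool_pos"],env.read_state()["force"])
im=viewer.camera("wrist"); cv2.imwrite("pics/a3.png",im); print(env.read_state()["time_s"])
E
```

```text
bar 470.20276816153955 328.5363047709596 tray [458.6 179.3] target [425.6 185. ]
False 82.31573509251477
w 10.04206271719378
w 9.809803748469887
True 82.68267822047335 [425.3 184.9 100.6] [-0.7  1.1  6.5]
37.5167
```

View pics/a3.png

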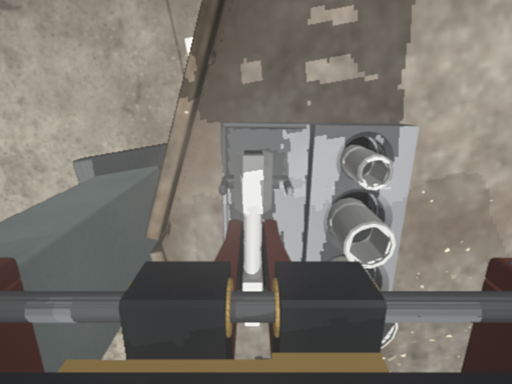

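The bar is between the prongs at (253,185), touching its seats at the expected height. I'll release it, retreat and check.

```bash
python3 - <<'E'
from h import *
np.set_printoptions(precision=1,suppress=True)
set_gripper(28); p=env.read_state()["tool_pos"]; env.move_l([p[0],p[1],200],rate=150)
env.reach([520,190,330],down(0)); env.hold(.5)
im=viewer.camera("wrist"); cv2.imwrite("pics/a4.png",im)
cv2.imwrite("pics/a4c.png",cv2.resize(im[120:260,160:360],(800,560),interpolation=cv2.INTER_CUBIC))
sc=viewer.camera("scene"); cv2.imwrite("pics/s4.png",cv2.resize(sc[80:290,130:410],(800,600),interpolation=cv2.INTER_CUBIC)); print(env.read_state()["time_s"])
E
```

```text
40.65
```

View pics/a4c.png

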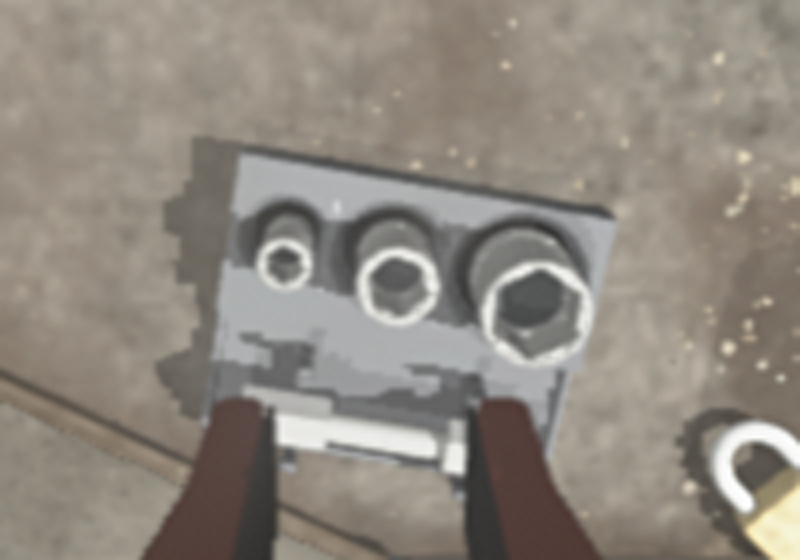

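View pics/s4.png

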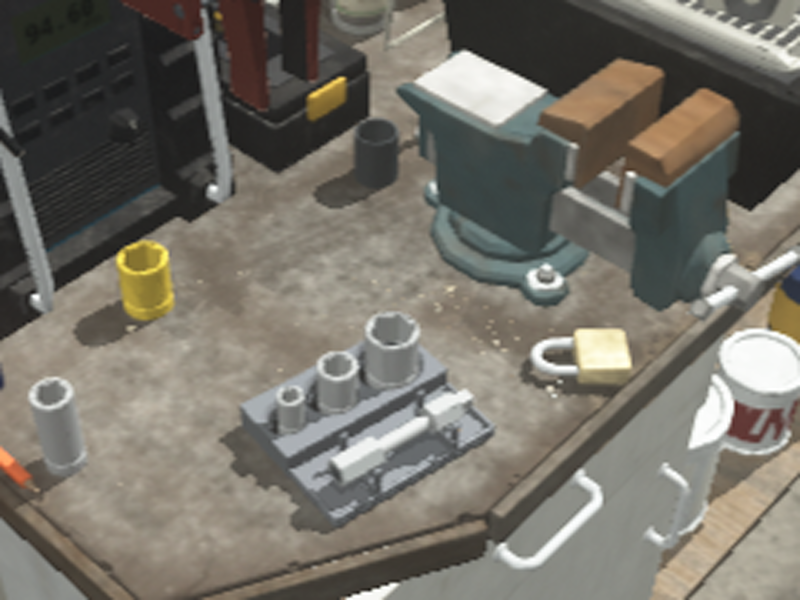

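All three sockets stand upright in their own recesses: (290,410), (337,380) and (391,350). The bar lies in both cradles from (345,460) to (460,405), and the other items have not moved. Handing in.

```bash
python3 -c "
from station import workorder
print(workorder.sign_off())"
```

```text
the job is handed in; nothing more can be done
None
```

The job is handed in after about 41 s of robot time: in the last pictures the three hex sockets stand upright in their own recesses, the bar lies in both cradles, and the other items look unmoved; the hand-in returned no verdict.

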